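# Bolt the scrap box shut

### The arm

A 6-joint arm with a two-finger parallel gripper is mounted at the origin on the work surface. World frame = base frame: x ahead of the robot, y to its left, z up, the work surface at z = 0. Lengths are in m, angles in rad, forces in N, time in s.
With the tool pointing down it reaches from about 0.375 to 0.9 m from the base axis. Payload 3.1 kg.
Tool frame: the origin (TCP) lies between the finger pads; the fingertips stand 22 mm ahead of it and the grasp point (between the pads) lies 3 mm ahead of it; z points along the fingers, y is the line along which they close (so a half turn about z gives the same grasp; the last joint's range is limited). The gripper opens to 87 mm and grips with 3 to 60 N. Pads are 19 mm wide; open, the fingers measure 117 mm over their backs; the gripper's body (75 mm by 190 mm) begins 51 mm behind the grasp point.
Start: joints at [1.079, 0.527, 1.433, -0, 1.181, -0.178], TCP at [0.193, 0.594, 0.245] pointing down, gripper open.
Joint ranges: [-3.08, 3.08], [-0.75, 2.2], [0.22, 2.44], [-1.43, 4.57], [0, 2.65], [-2.85, 2.85]. Speed limits (rad/s): [2.79, 2.79, 3.14, 3.14, 3.14, 3.14].

### API

Orientations are given as a unit quaternion [x, y, z, w].
In Python, from rig import get_obs, camera, get_calibration, hand_in, cut_out gives the robot as it stands.
- The arm moves only by the shell command python3 -m inch 'ROWS' [OPENING] [FORCE]. ROWS is JSON, one flat list of numbers, 6 for each row, row after row: the shift along the tool's x, y, z scaled (see below), then the turn, a rotation vector about the tool's x, y, z scaled (see below). A call has 1 to 20 rows; each row is the pose to reach, as a shift and turn from the pose commanded when the call began, along the tool's axes at that moment; what a row does not reach only later rows make up. The controller multiplies each number of a shift by 0.08 m and each number of a turn by 90 degrees. A row lasts 1/12 s, in which the tool goes at most 41.7 mm and 7.16 degrees, less where a joint would pass 70% of its speed; a pose out of reach is approached as far as the arm can. A call with a number of a shift or a turn outside -1 to 1 is refused whole. A call with a gripper value outside its range is refused whole. OPENING is the finger opening in mm, from 0 to 87, set as the call begins (- or left out, the last holds). The fingers move at their own pace and stop on an object; FORCE is the grip in N (left out, the last holds). Time passes only in rows, so rows that repeat a pose let the fingers close. It gives the time, the measured TCP pose, the force, the opening and the grip force at its end, in the units of the state.
- get_obs(): the state, without advancing time (a new reading comes with each control period).
- camera(name): name is "side" or "top" or "wrist"; returns the picture (400x640x3 uint8, red, green, blue); there is no depth.
- get_calibration(name): a dict with "vertical_fov" (degrees; the focal length in pixels is half the picture's height over the tangent of half this angle, whatever the lens; pixels are square), "cx", "cy" (the principal point, pixels), "T" (4x4, takes a point from camera to world coordinates). Camera axes: x right, y down, z forward; pixel columns grow to the right and rows downward; lengths in m; the calibration is good to about 2 mm. A picture is of the moment at which its call begins: read the wrist's pose just before it. get_calibration takes no time and is no camera call; for the wrist camera it gives the pose at the moment of the call.
- hand_in(): hands the job in; it is judged then, once.
Trained networks look in the newest picture that a camera, given by its name, has taken for a name from the list of things; names that differ only in an ending like _2 or _b are one class to them, and where a whole thing is asked for, a point or a joint stands for the part that bears it (a point fixed in the world has none). Each returns a list of dicts, best first, with "conf" (0 to 1); they miss things now and then, are a little off and sometimes report something else, mostly with a low value. They report only what shows in the picture. A call takes as long as a camera call.
- cut_out(camera, thing): "region" (400x640 bool, what is visible of it) and "bbox" ([left, top, right, bottom] in pixels, round what is visible of it).
The state is a dict: "time": time; "q": joint angles; "joint_velocities": joint speeds; "joint_torque": joint torques, N m; "position": TCP position; "tool_rot": TCP orientation; "ft_force": force on the tool from outside, world axes, zero at the start; "moment": the same for the moment, N m; "grip_width": finger opening in m; "grip_force": force on a finger pad.
Only numpy, scipy, OpenCV 4.12 (cv2) and the standard library are available. Lean on these libraries where they do the work, as an engineer would, in place of code of your own. Each camera call takes 0.05 s, during which the arm holds its last target. There are 200 camera calls.

### The job

Bolt the wide scrap box shut for the night: push the bolt on its lid across by its knob until the tip has gone right through the keeper and shows on the far side. Leave the bolt of the narrow box drawn back, as it is.

Things in the scene. Friction and masses are not known exactly. Their poses are not given: they have to be found in the camera images.
- scrap_bolt_knob (a point): Bolt knob of the wide box (fixed dark wood, 240 mm long, 200 wide, 80 high): steel, upright, 20 dia x 22 high, on a thin stem. Point: its centre, 43 above the lid, 123 above the bench, 45 right of the lid's middle (brush and cube lie on the other half). x: push direction, along the bolt, away from the robot within 25 deg; z up. Keep fingertips 25 or more above the lid, over the guides.
- scrap_keeper (a point): Keeper of the wide box: dark steel bridge 20 mm long, 26 wide, its top (as that of the two guides) 23 above the lid, on the lid's far end, straight ahead of the rod's tip. Point: its centre on the rod's axis, 12 above the lid. x: push direction, z up. Bolt drawn: knob centre 97 mm and rod tip 26 mm behind this point along x; bolt home: knob 47 mm behind, tip 24 mm beyond.
- scrap_bolt (a joint): Travel of the wide box's bolt (12 mm steel rod) in m: 0 drawn back, starts at 0 to 0.012, grows as the knob is pushed towards the keeper. The tip enters the keeper at 0.016, is flush with its far face at 0.036; hard stop (home) at 0.050. Slides stiffly (about 3 N), no spring, stays where left. One guide stands 19 mm behind the drawn knob's centre, one ahead of it.
- narrow_bolt_knob (a point): Centre of the knob of the same kind of bolt on the narrow box (fixed, same wood, 240 mm long, 90 wide, 80 high, bolt along the middle of its lid), which stands on the other side of the robot's centre line. Same height and axes as the other knob. To be left alone.

How it is judged:
By the outcome, as a careful person would: the job done as asked, in the order asked, and still so for the second after the job is handed in, with the robot touching nothing.
It also fails if it takes over 29 s, if anything falls off the work surface, if the arm or the gripper's body presses on something with over 40 N, if the wrist force passes 120 N, or if a joint passes its speed limit or range.

## Working session

There is one attempt and no reset: what is moved stays moved. The work goes in short steps, Python scripts to look and compute and a shell command to move; the robot and the scene stay as the last step left them, time stands still between calls to the robot, and variables do not carry over. Pictures are saved under pics/ and viewed, at most 10 in all, crops included, and the job is handed in when it is done.

```bash
mkdir -p pics
cat > h.py <<'E'
import numpy as np,cv2
from rig import *
from scipy.spatial.transform import Rotation as R
def cal(n):
    c=get_calibration(n);f=200/np.tan(np.radians(c["vertical_fov"])/2);return f,c["cx"],c["cy"],np.array(c["T"])
def ray(n,u,v,z):
    f,cx,cy,T=cal(n);d=T[:3,:3]@np.array([(u-cx)/f,(v-cy)/f,1]);o=T[:3,3];return o+d*(z-o[2])/d[2]
def proj(n,p):
    f,cx,cy,T=cal(n);q=T[:3,:3].T@(np.array(p)-T[:3,3]);return q[:2]/q[2]*f+[cx,cy]
E
python3 - <<'E'
from h import *
o=get_obs();print(o["position"],o["tool_rot"],o["time"])
for n in("top","side"):
    im=camera(n);cv2.imwrite(f"pics/{n}1.png",im[:,:,::-1])
    for t,z in(("scrap_bolt_knob",.123),("scrap_keeper",.1),("narrow_bolt_knob",.123)):
        try:
            for d in cut_out(n,t)[:3]:
                m=d["region"];v,u=np.nonzero(m);print(n,t,d["conf"],d["bbox"],u.mean(),v.mean(),ray(n,u.mean(),v.mean(),z))
        except Exception as e: print(n,t,e)
    print(cal(n))
E
```

```text
[0.19258303 0.59387962 0.24357681] [ 1.56274268e-01  9.87713126e-01 -1.00513814e-03 -3.53001834e-04] 0.0
top scrap_bolt_knob 0.65 [443.1, 213.7, 470.3, 283.5] 460.0066225165563 248.64459161147903 [ 0.50829355 -0.26538324  0.123     ]
top scrap_keeper 0.7 [370.2, 156.8, 503.7, 303.7] 441.84463763126183 230.3584093647788 [ 0.54424924 -0.23877311  0.1       ]
top narrow_bolt_knob 0.7 [233.3, 175.9, 253.8, 250.9] 244.4354066985646 212.9928229665072 [0.56744089 0.13649881 0.123     ]
(np.float64(453.1234736374803), 324.6964579451214, 195.22798235243283, array([[ 1.81013051e-02, -9.82548280e-01,  1.85124875e-01,
         4.45670895e-01],
       [-9.99829731e-01, -1.84520776e-02, -1.71960191e-04,
        -1.31287813e-02],
       [ 3.58489775e-03, -1.85090241e-01, -9.82714990e-01,
         9.64201094e-01],
       [ 0.00000000e+00,  0.00000000e+00,  0.00000000e+00,
         1.00000000e+00]]))
side scrap_bolt_knob 0.8 [361.9, 118.7, 418.4, 151.2] 388.56992084432716 134.3693931398417 [ 0.50798488 -0.24648678  0.123     ]
side scrap_keeper 0.92 [295.3, 102.1, 434.2, 219.3] 366.39219073946094 159.42317438378254 [ 0.53221322 -0.17802898  0.1       ]
side narrow_bolt_knob 0.77 [254.6, 257.6, 317.3, 294.7] 285.14808362369337 272.9146341463415 [0.56247442 0.15405157 0.123     ]
(np.float64(482.07450067545943), 311.5485133703227, 193.26937316143002, array([[-0.91822185, -0.30141785,  0.25693563,  0.35631263],
       [-0.39599053,  0.68595763, -0.61045363,  0.53481456],
       [ 0.00775466, -0.66227593, -0.7492199 ,  0.81099476],
       [ 0.        ,  0.        ,  0.        ,  1.        ]]))
```

View pics/top1.png

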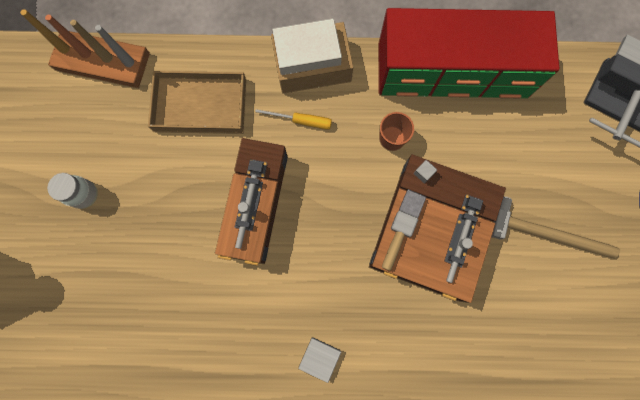

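View pics/side1.png

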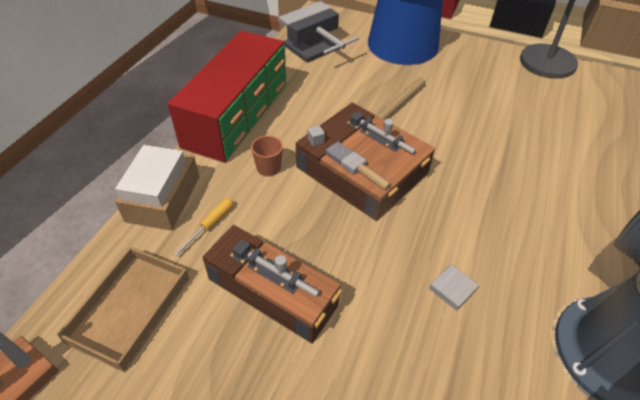

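The top view shows the wide box on the right, with its knob near (467,243) and keeper near (474,203). In the side view the knob is near (388,127) and the keeper near (356,119). I'll zoom in to refine these.

Run:
```python
import cv2,numpy as np
a=cv2.imread("pics/top1.png")[185:295,430:510];b=cv2.imread("pics/side1.png")[95:165,335:435]
a=cv2.resize(a,None,fx=5,fy=5,interpolation=2);b=cv2.resize(b,None,fx=4,fy=4,interpolation=2)
c=np.zeros((550,800,3),np.uint8);c[:,:400]=a;c[:280,400:]=b;cv2.imwrite("pics/z.png",c)
```

```text
(no output)
```

View pics/z.png

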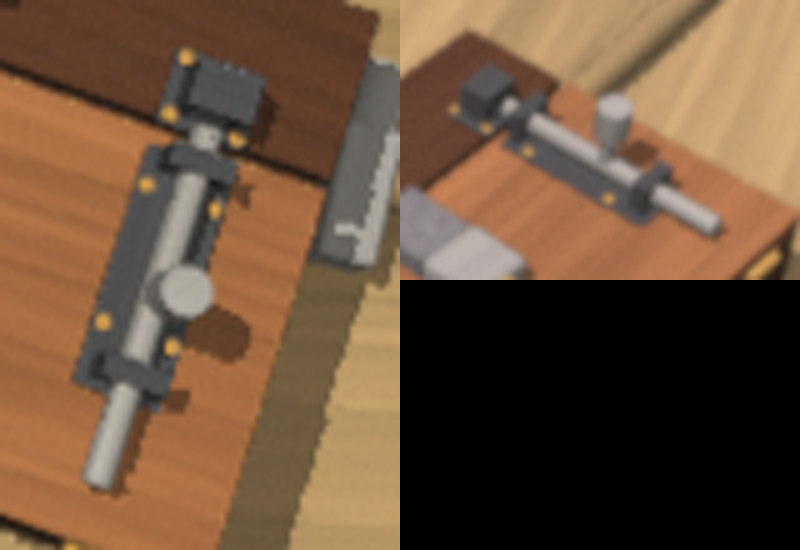

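The zoomed top view puts the knob top at (467.4,243.2), the keeper top at (475.6,203), the rod tail at (450,281) and the rod by the keeper at (471.4,212). In the side view the knob top is at (388.5,120.5).

```bash
cat >> h.py <<'E'
def rel(p,Rt):
    o=get_obs();R0=R.from_quat(o["tool_rot"]);return R0.inv().apply(np.array(p)-o["position"])/.08,(R0.inv()*Rt).as_rotvec()/(np.pi/2)
E
python3 - <<'E'
from h import *
k=ray("top",467.4,243.2,.134);K=ray("top",475.6,203,.103);r=ray("top",450,281,.096);r2=ray("top",471.4,212,.096)
ks=ray("side",388.5,120.5,.134);Ks=ray("side",335+90/4,95+75/4,.103)
print(k,K,r,r2,ks,Ks)
for a,b in((k,K),(r,r2),(r,K),(ks,Ks)):print(np.degrees(np.arctan2(*(b-a)[1::-1])),np.linalg.norm((b-a)[:2]))
th=np.arctan2(*(r2-r)[1::-1]);d=np.array([np.cos(th),np.sin(th),0])
for s in(1,-1):
    x=s*d;Rt=R.from_matrix(np.c_[x,np.cross([0,0,-1],x),[0,0,-1]])
    p=(k+ks)/2-.045*d;p[2]=.2;print(s,p,*rel(p,Rt))
E
```

```text
[ 0.51765025 -0.27599601  0.134     ] [ 0.59811156 -0.30476941  0.103     ] [ 0.44920884 -0.25234664  0.096     ] [ 0.58148434 -0.29821804  0.096     ] [ 0.51914688 -0.27715719  0.134     ] [ 0.59901292 -0.30842833  0.103     ]
-19.67732554059909 0.08545133058749212
-19.125872785914773 0.14000355193510294
-19.39515381152836 0.15786122831469981
-21.38257251465899 0.085769865262818
1 [ 0.47588252 -0.26183259  0.2       ] [-6.66915407 -9.08764701  0.55735975] [ 5.83085046e-05 -3.19323605e-04 -1.98728959e+00]
-1 [ 0.47588252 -0.26183259  0.2       ] [-6.66915407 -9.08764701  0.55735975] [-2.04581121e-04 -3.73565219e-05  1.27103833e-02]
```

```bash
for i in 1; do python3 -m inch '[-0.3,-0.3,0,0,0,0,-0.6,-0.6,0,0,0,0,-0.95,-1,0,0,0,0,-0.95,-1,0,0,0,0]' 0 20; done
python3 -m inch '[-0.3,-0.3,0,0,0,0,-0.6,-0.6,0,0,0,0,-0.95,-1,0,0,0,0,-0.95,-1,0,0,0,0]'
python3 -m inch '[-0.3,-0.3,0,0,0,0,-0.6,-0.6,0,0,0,0,-0.95,-1,0,0,0,0,-0.95,-1,0,0,0,0]'
```

```text
time: 0.73
position: [0.2413, 0.4888, 0.2439]
tool_rot: [0.158, 0.987, -0.004, -0.0]
ft_force: [-1.4, -0.3, -0.0]
grip_width: 0.068
grip_force: 0.0
time: 1.07
position: [0.2895, 0.3904, 0.2444]
tool_rot: [0.158, 0.987, -0.002, -0.0]
ft_force: [-0.1, -0.4, 0.4]
grip_width: 0.042
grip_force: 0.0
time: 1.4
position: [0.3382, 0.2915, 0.2447]
tool_rot: [0.159, 0.987, -0.001, 0.001]
ft_force: [-0.4, -0.1, 0.2]
grip_width: 0.0153
grip_force: 0.0
```

```bash
python3 -m inch '[-0.3,-0.3,0,0,0,0,-0.6,-0.6,0,0,0,0,-0.95,-1,0,0,0,0,-0.95,-1,0,0,0,0]'
python3 -m inch '[-0.3,-0.3,0,0,0,0,-0.6,-0.6,0,0,0,0,-0.95,-1,0,0,0,0,-0.95,-1,0,0,0,0]'
python3 -m inch '[-0.3,-0.3,0,0,0,0,-0.6,-0.6,0,0,0,0,-0.95,-1,0,0,0,0,-0.95,-1,0,0,0,0]'
python3 -m inch '[-0.3,-0.3,0,0,0,0,-0.6,-0.6,0,0,0,0,-0.95,-1,0,0,0,0,-0.95,-1,0,0,0,0]'
python3 -m inch '[0,-0.5,0,0,0,0,0,-1,0,0,0,0,0,-1,0,0,0,0,0,-1,0,0,0,0]'
python3 - <<'E'
from h import *
im=camera("wrist");cv2.imwrite("pics/w1.png",im[:,:,::-1])
th=np.radians(-19.6);d=np.array([np.cos(th),np.sin(th),0])
Rt=R.from_matrix(np.c_[-d,np.cross([0,0,-1],-d),[0,0,-1]])
p=np.array([.5184,-.2766,0])-.04*d;p[2]=.134;print(p,*rel(p,Rt),get_obs()["position"],get_obs()["time"])
print(proj("wrist",[.5184,-.2766,.134]),proj("wrist",[.5985,-.3055,.103]))
E
```

```text
time: 1.73
position: [0.3871, 0.192, 0.245]
tool_rot: [0.16, 0.987, -0.001, 0.002]
ft_force: [-0.3, 0.3, 0.5]
grip_width: 0.0008
grip_force: 0.0
time: 2.07
position: [0.4355, 0.0922, 0.2452]
tool_rot: [0.159, 0.987, -0.001, 0.003]
ft_force: [0.4, 0.3, 0.1]
grip_width: 0.0005
grip_force: 0.0
time: 2.4
position: [0.4834, -0.0076, 0.2453]
tool_rot: [0.159, 0.987, -0.001, 0.004]
ft_force: [0.3, -0.1, -0.3]
grip_width: 0.0004
grip_force: 0.0
time: 2.73
position: [0.5309, -0.1077, 0.2452]
tool_rot: [0.158, 0.987, -0.002, 0.004]
ft_force: [0.0, 0.8, 0.7]
grip_width: 0.0005
grip_force: 0.0
time: 3.07
position: [0.5015, -0.179, 0.2444]
tool_rot: [0.158, 0.987, 0.0, 0.0]
ft_force: [-0.2, 0.9, -0.9]
grip_width: 0.0006
grip_force: 0.0
[ 0.4807177  -0.26318194  0.134     ] [-0.08470186 -1.09680941  1.37929531] [ 0.00063236 -0.0002762   0.01687522] [ 0.501519   -0.1777864   0.24443406] 3.1167
[210.73537471 264.31403221] [225.84097033 329.33144702]
```

View pics/w1.png

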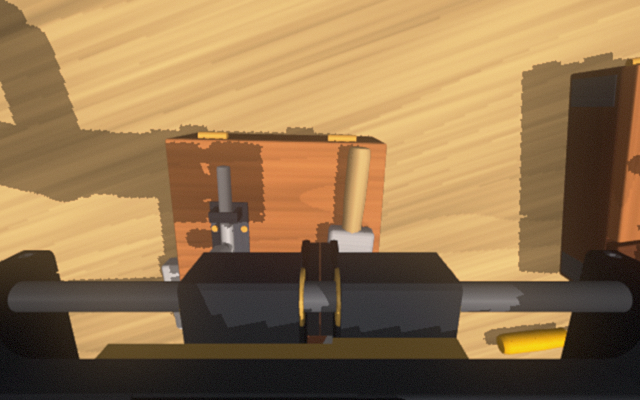

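The wrist view shows the rod tail at (223,166), with the knob hidden behind the gripper. I'll move sideways to line up with the rod, then look again before going down.

```bash
python3 -m inch '[0.2,-0.5,0.2,0,0,0.017,0.2,-0.9,0.4,0,0,0.017,0.2,-0.9,0.4,0,0,0.017,0.2,-0.9,0.4,0,0,0.017]'
python3 - <<'E'
from h import *
im=camera("wrist");cv2.imwrite("pics/w2.png",im[:,:,::-1])
th=np.radians(-19.6);d=np.array([np.cos(th),np.sin(th),0])
Rt=R.from_matrix(np.c_[-d,np.cross([0,0,-1],-d),[0,0,-1]])
p=np.array([.5184,-.2766,0])-.04*d;p[2]=.134;print(p,*rel(p,Rt),get_obs()["position"],get_obs()["time"])
print(proj("wrist",[.5184,-.2766,.134]),proj("wrist",[.5985,-.3055,.103]))
for s in(.085,.16): q=np.array([.5985,-.3055,.098])-s*d;print(proj("wrist",q))
E
```

```text
time: 3.45
position: [0.4638, -0.2411, 0.2118]
tool_rot: [0.17, 0.985, 0.001, -0.001]
ft_force: [0.6, -0.2, 0.6]
grip_width: 0.0005
grip_force: 0.0
[ 0.4807177  -0.26318194  0.134     ] [-0.28898201 -0.19947494  0.97823386] [ 0.00083369 -0.0006174   0.00105395] [ 0.46429135 -0.24054266  0.21230191] 3.5
[297.58599762 303.82823836] [300.932151   367.56160485]
[299.78846121 280.03401598]
[298.31412632 193.81482949]
```

View pics/w2.png

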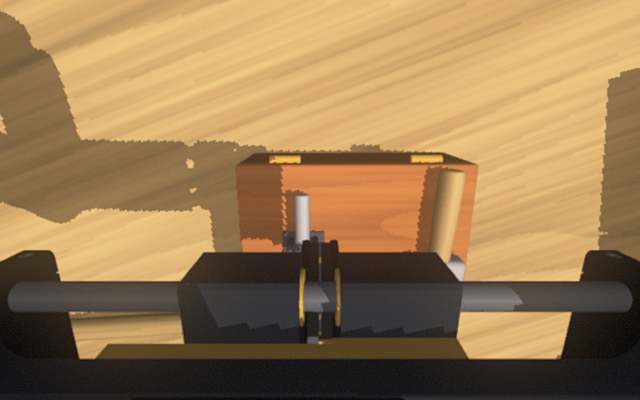

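The rod tail shows at (302,200), within 2 mm of the prediction. I'll go down behind the knob, then push forward.

```bash
python3 -m inch '[-0.28,-0.18,0.2,0,0,0,-0.28,-0.18,0.6,0,0,0,-0.28,-0.18,0.85,0,0,0,-0.28,-0.18,0.97,0,0,0,-0.28,-0.18,0.97,0,0,0,-0.28,-0.18,0.97,0,0,0]'
python3 - <<'E'
from h import *
im=camera("side")[85:185,320:450];cv2.imwrite("pics/s2.png",cv2.resize(im[:,:,::-1],None,fx=5,fy=5))
th=np.radians(-19.6);d=np.array([np.cos(th),np.sin(th),0])
o=get_obs();e=np.array([.5985,-.3055,0])-o["position"];print(e@d,e@[-d[1],d[0],0],o["position"])
E
```

```text
time: 4.0
position: [0.481, -0.2619, 0.1353]
tool_rot: [0.169, 0.986, 0.0, 0.0]
ft_force: [0.2, -0.2, -0.4]
grip_width: 0.0007
grip_force: 0.0
0.12481379716233436 -0.001129435439224369 [ 0.4812971  -0.26256702  0.13604466]
```

View pics/s2.png

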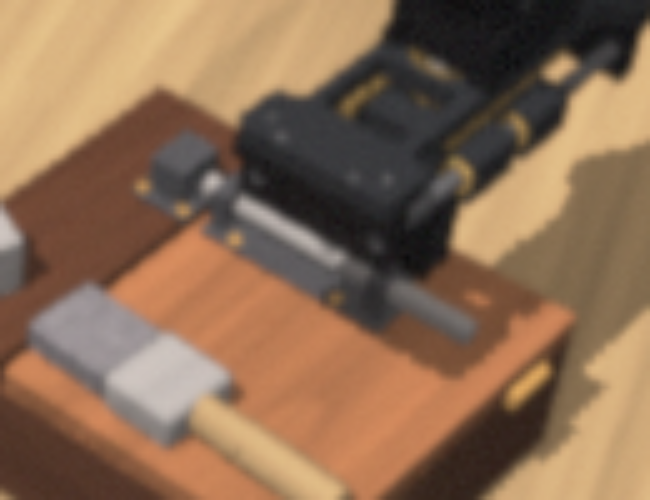

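The gripper is behind the knob and clear of the guides. Next I'll push slowly.

```bash
python3 -m inch '[0,0,0.05,0,0,0,-0.08,0,0.05,0,0,0,-0.16,0,0.05,0,0,0,-0.22,0,0.05,0,0,0,-0.28,0,0.05,0,0,0,-0.34,0,0.05,0,0,0,-0.4,0,0.05,0,0,0,-0.4,0,0.05,0,0,0]'
python3 -m inch '[-0.05,0,0,0,0,0,-0.1,0,0,0,0,0,-0.15,0,0,0,0,0,-0.2,0,0,0,0,0,-0.24,0,0,0,0,0,-0.24,0,0,0,0,0]'
python3 - <<'E'
from h import *
im=camera("side")[85:185,320:450];a=cv2.resize(im,(400,308));b=cv2.resize(camera("top")[185:295,430:510],(400,550));c=np.zeros((550,800,3),np.uint8);c[:,400:]=b;c[:308,:400]=a;cv2.imwrite("pics/s3.png",c[:,:,::-1])
th=np.radians(-19.6);d=np.array([np.cos(th),np.sin(th),0])
o=get_obs();e=np.array([.5985,-.3055,0])-o["position"];print(e@d,e@[-d[1],d[0],0],o["position"],o["ft_force"])
E
```

```text
time: 4.72
position: [0.5109, -0.2736, 0.1308]
tool_rot: [0.169, 0.986, 0.0, -0.0]
ft_force: [-0.2, 1.1, 0.6]
grip_width: 0.0002
grip_force: 0.9
time: 5.22
position: [0.5294, -0.2802, 0.1308]
tool_rot: [0.169, 0.986, 0.0, 0.001]
ft_force: [-0.0, 3.5, -0.3]
grip_width: 0.0007
grip_force: 1.3
0.0736526215054157 -0.0006076018556643995 [ 0.52931882 -0.28022072  0.13086961] [-0.31371383  2.53737178 -0.31012024]
```

View pics/s3.png

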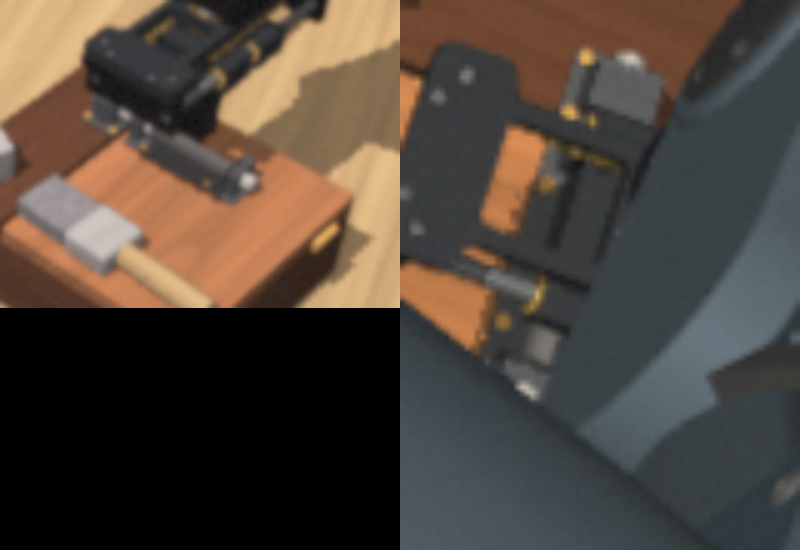

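The tip is starting to show beyond the keeper, at (628,58) in the crop. I'll push the rest of the way until it meets the stop.

```bash
python3 -m inch '[-0.02,0,0,0,0,0,-0.04,0,0,0,0,0,-0.05,0,0,0,0,0,-0.05,0,0,0,0,0]'
python3 -m inch '[-0.02,0,0,0,0,0,-0.03,0,0,0,0,0,-0.03,0,0,0,0,0]'
```

```text
time: 5.65
position: [0.5322, -0.2813, 0.1308]
tool_rot: [0.169, 0.986, 0.0, -0.0]
ft_force: [-1.4, 4.2, 0.7]
grip_width: 0.0008
grip_force: 2.0
time: 5.9
position: [0.5346, -0.2822, 0.1309]
tool_rot: [0.169, 0.986, 0.0, -0.0]
ft_force: [-1.7, 4.4, 0.2]
grip_width: 0.0002
grip_force: 2.1
```

```bash
python3 -m inch '[-0.02,0,0,0,0,0,-0.03,0,0,0,0,0,-0.03,0,0,0,0,0]'
python3 -m inch '[-0.01,0,0,0,0,0,-0.02,0,0,0,0,0,-0.02,0,0,0,0,0]'
```

```text
time: 6.15
position: [0.5368, -0.283, 0.1308]
tool_rot: [0.169, 0.986, 0.0, -0.0]
ft_force: [-2.0, 4.4, 0.3]
grip_width: 0.0006
grip_force: 2.4
time: 6.4
position: [0.5369, -0.283, 0.1308]
tool_rot: [0.169, 0.986, 0.001, -0.002]
ft_force: [-4.6, 5.4, 2.5]
grip_width: 0.0003
grip_force: 3.6
```

Motion stopped and the force rose, so this looks like the stop. One more nudge to confirm, then I'll back off and lift.

```bash
python3 -m inch '[-0.02,0,0,0,0,0,-0.03,0,0,0,0,0,-0.03,0,0,0,0,0]'
python3 -m inch '[0.1,0,0,0,0,0,0.25,0,0,0,0,0,0.25,0,-0.4,0,0,0,0.25,0,-1,0,0,0,0.25,0,-1,0,0,0]'
python3 -m inch '[0,0.5,-0.3,0,0,0,0,1,-0.5,0,0,0,0,1,-0.5,0,0,0,0,1,-0.5,0,0,0]'
python3 -m inch '[0.4,0.4,0,0,0,0,0.6,0.9,0,0,0,0,0.6,1,0,0,0,0,0.6,1,0,0,0,0]'
python3 - <<'E'
from h import *
im=camera("side")[85:185,320:450];a=cv2.resize(im,(400,308));b=cv2.resize(camera("top")[185:295,430:510],(400,550));c=np.zeros((550,800,3),np.uint8);c[:,400:]=b;c[:308,:400]=a;cv2.imwrite("pics/s4.png",c[:,:,::-1])
E
```

```text
time: 6.65
position: [0.5371, -0.283, 0.1308]
tool_rot: [0.169, 0.986, 0.001, -0.004]
ft_force: [-9.2, 5.6, 5.6]
grip_width: 0.0005
grip_force: 5.5
time: 7.07
position: [0.5261, -0.2824, 0.218]
tool_rot: [0.17, 0.985, -0.005, 0.008]
ft_force: [0.6, -1.5, -0.4]
grip_width: 0.0002
grip_force: 0.0
time: 7.4
position: [0.551, -0.2021, 0.2534]
tool_rot: [0.168, 0.986, -0.002, 0.004]
ft_force: [0.5, -0.8, -0.5]
grip_width: 0.0004
grip_force: 0.0
time: 7.73
position: [0.5298, -0.1096, 0.2505]
tool_rot: [0.168, 0.986, -0.0, 0.0]
ft_force: [-0.5, 0.1, 0.0]
grip_width: 0.0005
grip_force: 0.0
```

View pics/s4.png

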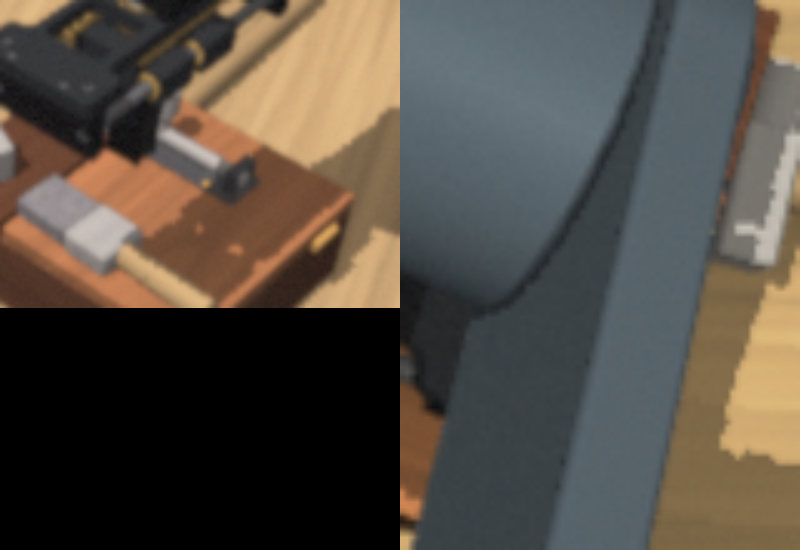

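The arm still blocks the view, so I'll move it further aside.

```bash
python3 -m inch '[0.2,0.4,0,0,0,0,0.2,0.9,0,0,0,0,0.2,1,0,0,0,0,0.2,1,0,0,0,0]'
python3 -m inch '[0.2,0.4,0,0,0,0,0.2,0.9,0,0,0,0,0.2,1,0,0,0,0,0.2,1,0,0,0,0]'
python3 -m inch '[0.2,0.4,0,0,0,0,0.2,0.9,0,0,0,0,0.2,1,0,0,0,0,0.2,1,0,0,0,0,0.2,1,0,0,0,0,0.2,1,0,0,0,0]'
python3 - <<'E'
from h import *
im=camera("side")[85:185,320:450];a=cv2.resize(im,(400,308));b=cv2.resize(camera("top")[185:295,430:510],(400,550));c=np.zeros((550,800,3),np.uint8);c[:,400:]=b;c[:308,:400]=a;cv2.imwrite("pics/s5.png",c[:,:,::-1])
E
```

```text
time: 8.17
position: [0.5431, -0.0303, 0.2508]
tool_rot: [0.168, 0.986, -0.0, 0.001]
ft_force: [-0.2, -0.8, 0.3]
grip_width: 0.0008
grip_force: 0.0
time: 8.5
position: [0.5547, 0.0503, 0.2509]
tool_rot: [0.168, 0.986, -0.0, 0.001]
ft_force: [-1.0, 0.1, -0.7]
grip_width: 0.0002
grip_force: 0.0
time: 9.0
position: [0.5648, 0.1289, 0.2507]
tool_rot: [0.17, 0.985, -0.001, -0.0]
ft_force: [0.8, -0.0, 0.2]
grip_width: 0.0007
grip_force: 0.0
```

View pics/s5.png

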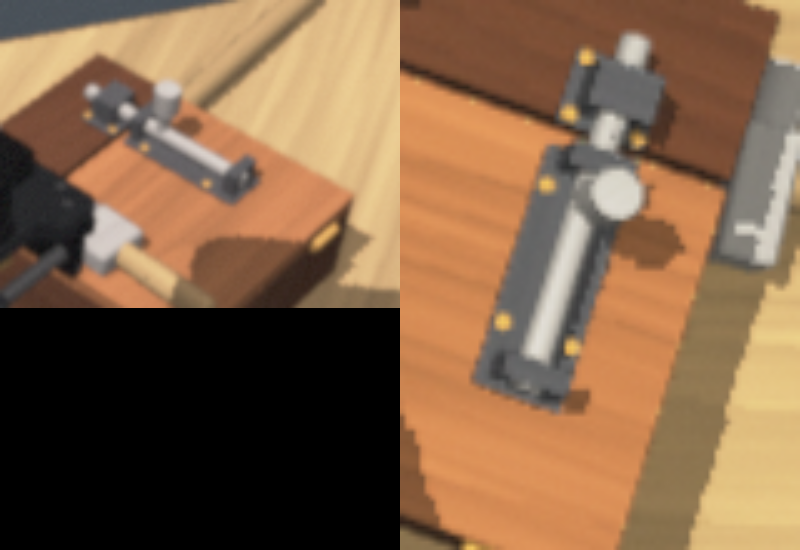

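The tip shows clearly beyond the keeper, at (633,48) in the top crop and (92,90) in the side crop. The arm is touching nothing.

```bash
python3 -c "
from rig import *
print(hand_in())"
```

```text
the job is handed in; nothing more can be done
None
```

The wide box is bolted: its bolt is pushed to the hard stop and the tip shows beyond the keeper. The narrow box's bolt was not touched, and the job was handed in at about 9 s.

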